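# Charge the vibrating mill and jog its station

### The job

Tip the three large balls from the split tray into the open grinding bowl on the mill, keeping the four small balls in the tray, and stand the tray back on the rubber mat. Then settle the charge: push the mill's spring-centred toggle fully over to the side where the open bowl stands, hold it there for at least a second, and let it spring back to the middle. Never push it to the other side, and leave the stop button, the turning knob and everything else on the bench as they are.

Things in the scene. Friction and masses are not known exactly. Their poses are not given: they have to be found in the camera images.
- mill: fixed two-station ball mill, 340 mm wide (y); origin on the bench, +x to its back; its front (-x) is turned to the robot's right (yaw 0.85 to 1.4); +y its left. Housing x -60 to 110 mm, deck 85 mm high, stations at x 25, y +85 and -85 mm. Console x -150 to -60 mm rises to the back from z 20 to 85 mm: its face slopes 36 degrees, normal leaning to -x; the toggle's pivot is at its middle, x -105, z 52 mm
- toggle (a joint): spring-centred momentary toggle, rad: 0 centre (off), + tipped to the mill's +y (left), - to its right; stops at +-0.42; spring 0.5 N m/rad: about 5 N sideways near the tip for a full throw; springs back to 0 by itself. Left runs the left station, right the right one
- toggle_tip (a point): end of the toggle's lever, 50 mm from its pivot, its last 25 mm a round black cap 16 mm thick; z along the lever, away from the panel; y the mill's left. A level 12 mm guard rail along the mill's y (-155 to +155 mm; bent legs at both ends) runs right above it, centre 57 mm above the tip (150 mm above the bench): reach the toggle from the front, under the rail, tool leaning 30 to 50 degrees away from the panel
- stop (a joint): mushroom stop button on the right of the console (mill y -95 mm, same height as the toggle's pivot), 28 mm across on a 44 mm round base, top 22 mm off the panel: 0 up, 0.006 m pressed
- amp_mark (a point): mark 14 mm off the axis of the turning knob on the left of the console (mill y +95 mm), 32 mm across on a 56 mm round base, bar grip up to 44 mm off the panel; its starting angle varies
- bowl_mouth (a point): centre of the mouth, level with the rim (157 mm above the bench), of the open round steel grinding bowl, 116 mm outside, 104 mm inside, 62 mm high, inner floor 55 mm below the rim; fixed on one of the two stations (left or right varies); a clamp stud 45 mm high (below the rim) at each side; z up
- bowl_closed: the same bowl with its lid on under a bridge clamp (bar 150 mm along the mill's y, star knob on top, 122 mm high in all: top 217 mm above the bench), fixed on the other station; origin under its middle
- mat: black rubber mat 220 x 220 x 4 mm, fixed on the bench; origin under its middle
- tray: loose steel double-ended scoop, 0.24-0.39 kg empty, 192 x 69 mm (x, y), sides 33 mm high, turned any way; origin under its middle. A 45 mm cross wall at x 0 parts two bays: +x holds the 25 mm balls, -x the 15 mm. Floor 3 mm, flat to x 55 mm, then a 20 degree ramp up to an open lip at each end: balls roll out once that end is tipped down over 20 degrees; 35 to 50 empties it
- tray_grip (a point): middle of the grip of the tray's upright handle plate, 85 mm above the tray's underside: black plastic, 10 mm thick (tray's y), 45 mm long (tray's x), from 45 to 103 mm high
- tray_lip (a point): upper edge of the lip at the tray's +x end (the end of the 25 mm balls), at tray x 94, z 17 mm; 66 mm wide
- big0_center (a point): centre of one of the three polished steel grinding balls 25 mm in diameter (64 g each), to go in the bowl
- big1_center (a point): centre of one of the three polished steel grinding balls 25 mm in diameter (64 g each), to go in the bowl
- big2_center (a point): centre of one of the three polished steel grinding balls 25 mm in diameter (64 g each), to go in the bowl
- small0_center (a point): centre of one of the four polished steel grinding balls 15 mm in diameter (14 g each), to stay in the tray
- small1_center (a point): centre of one of the four polished steel grinding balls 15 mm in diameter (14 g each), to stay in the tray
- small2_center (a point): centre of one of the four polished steel grinding balls 15 mm in diameter (14 g each), to stay in the tray
- small3_center (a point): centre of one of the four polished steel grinding balls 15 mm in diameter (14 g each), to stay in the tray
- amber: bystander: amber bottle 56 mm across, 125 mm high; origin under its middle
- beaker: bystander: glass beaker 66 mm across, 85 mm high; origin under its middle
- jar: bystander: amber jar 54 mm across, 60 mm high; origin under its middle
- bowl_lid: bystander: the open bowl's lid, a steel disc 116 mm across with a small boss, 26 mm high, lying on the bench; origin under its middle
- brush: bystander: hand brush 170 mm long, lying in front of the mill; origin under it
Not all that is in view belongs to the job. What is shaped like the tray but purple is not meant.

How it is judged:
On the way, in this order (a step that is already met when the one before it is completed fails the run):
1. the three large balls are in the open bowl, the small ones still in the tray (horizontal distance between each of big0_center, big1_center, big2_center and bowl_mouth below 0.053 m and z of big0_center in the frame of bowl_mouth between -0.07 and 0 m and z of big1_center in the frame of bowl_mouth between -0.07 and 0 m and z of big2_center in the frame of bowl_mouth between -0.07 and 0 m and x of small0_center in the frame of tray between -0.1 and 0 m and y of small0_center in the frame of tray between -0.035 and 0.035 m and z of small0_center in the frame of tray between 0 and 0.06 m and x of small1_center in the frame of tray between -0.1 and 0 m and y of small1_center in the frame of tray between -0.035 and 0.035 m and z of small1_center in the frame of tray between 0 and 0.06 m and x of small2_center in the frame of tray between -0.1 and 0 m and y of small2_center in the frame of tray between -0.035 and 0.035 m and z of small2_center in the frame of tray between 0 and 0.06 m and x of small3_center in the frame of tray between -0.1 and 0 m and y of small3_center in the frame of tray between -0.035 and 0.035 m and z of small3_center in the frame of tray between 0 and 0.06 m), for 0.2 s.
2. the tray stands on the mat, let go, with the small balls in it (horizontal distance between tray and mat below 0.07 m and angle between tray's own z axis and vertical below 0.08 rad and height (world z) of tray below 0.012 m and linear speed of tray below 0.02 m/s and x of small0_center in the frame of tray between -0.1 and 0 m and y of small0_center in the frame of tray between -0.035 and 0.035 m and z of small0_center in the frame of tray between 0 and 0.06 m and x of small1_center in the frame of tray between -0.1 and 0 m and y of small1_center in the frame of tray between -0.035 and 0.035 m and z of small1_center in the frame of tray between 0 and 0.06 m and x of small2_center in the frame of tray between -0.1 and 0 m and y of small2_center in the frame of tray between -0.035 and 0.035 m and z of small2_center in the frame of tray between 0 and 0.06 m and x of small3_center in the frame of tray between -0.1 and 0 m and y of small3_center in the frame of tray between -0.035 and 0.035 m and z of small3_center in the frame of tray between 0 and 0.06 m and contact force between tray and the fingers below 0.1 N), for 0.2 s.
3. the toggle is held over to the open bowl's side (((y of bowl_mouth in the frame of mill above 0 m and value of joint toggle above 0.3 rad) or (y of bowl_mouth in the frame of mill below 0 m and value of joint toggle below -0.3 rad))), for 0.8 s.
At the end, for the whole second after the job is handed in: Large balls in the open bowl below its rim; small balls in their bay of the tray; tray level (0.08 rad), at rest on the mat (middles within 70 mm); toggle within 0.06 rad of centre, after 0.8 s beyond 0.30 rad on the open bowl's side (all of step 1 and horizontal distance between tray and mat below 0.07 m and angle between tray's own z axis and vertical below 0.08 rad and height (world z) of tray below 0.012 m and linear speed of tray below 0.02 m/s and value of joint toggle between -0.06 and 0.06 rad and velocity of joint toggle between -0.1 and 0.1 rad/s); the robot touches nothing.
It fails at once if the toggle is pushed to the other side (beyond 0.2 rad) ((y of bowl_mouth in the frame of mill above 0 m and value of joint toggle below -0.2 rad) or (y of bowl_mouth in the frame of mill below 0 m and value of joint toggle above 0.2 rad)).
It fails at once if the stop button is pressed (beyond 2.5 mm) (value of joint stop above 0.0025 m).
It fails at once if the turning knob is turned (its mark moves more than 5 mm) (distance of amp_mark from where it was at the start of the episode above 0.005 m).
It fails at once if a bystander is moved by more than 30 mm (distance of any of amber, beaker, jar, bowl_lid, brush from where it was at the start of the episode above 0.03 m).
It fails at once if a bottle, jar or beaker is tipped (angle between any of amber, jar, beaker's own z axis and vertical above 0.4 rad).
It also fails if it takes over 72 s, if anything falls off the work surface, if the arm or the gripper's body presses on something with over 40 N, if the wrist force passes 120 N, or if a joint passes its speed limit or range.

### The arm

A 6-joint arm with a two-finger parallel gripper is mounted at the origin on the work surface. World frame = base frame: x ahead of the robot, y to its left, z up, the work surface at z = 0. Lengths are in m, angles in rad, forces in N, time in s.
With the tool pointing down it reaches from about 0.35 to 0.85 m from the base axis. Payload 8.1 kg.
Tool frame: the origin (TCP) lies at the very end of the fingers, on their centre line; the grasp point (between the pads) lies 19 mm behind it; z points along the fingers, y is the direction in which the jaws open and shut (so a half turn about z gives the same grasp; the last joint's range is limited). The gripper opens to 93 mm and grips with 3 to 60 N. Pads are 15 mm wide; open, the fingers measure 128 mm over their backs; the gripper's body (75 mm by 188 mm) begins 65 mm behind the grasp point.
Start: joints at [-1.29, 0.13, 1.488, -0, 1.523, -0.085], TCP at [0.215, -0.56, 0.219] pointing down, gripper open.
Joint ranges: [-2.96, 2.96], [-0.89, 2.26], [0.02, 2.5], [-1.34, 4.48], [0, 2.73], [-2.66, 2.66]. Speed limits (rad/s): [2.39, 2.39, 2.79, 3.14, 3.14, 3.14].

### API

Orientations are given as a rotation vector (axis times angle).
In Python, from plant import robot gives the robot as it stands.
- The arm moves only by the shell command python3 -m inch 'ROWS' [FORCE]. ROWS is JSON, a list that holds one entry, the list of rows, each a list of 7 numbers: the shift along the tool's x, y, z in cm, then the turn, a rotation vector about the tool's x, y, z in degrees, then the gripper command: -1 is fully open, 1 is shut, values between are in proportion. A call has 1 to 5 rows; each row shifts and turns the commanded pose from where the row before left it, along the tool's axes as they then stand; what a row does not reach is not made up. A row lasts 1/10 s, in which the tool goes at most 50 mm and 8.59 degrees, less where a joint would pass 70% of its speed; a pose out of reach is approached as far as the arm can. A call with a gripper value outside its range is refused whole. The fingers move at their own pace and stop on an object; FORCE is the grip in N (left out, the last holds). Time passes only in rows, so rows that do not move let the fingers close. It gives the time, the measured TCP pose, the force and the opening at its end, in the units of the state.
- robot.read_state(): the state, without advancing time (a new reading comes with each control period).
- robot.read_camera(name): name is "side" or "top"; returns a dict with "image" (384x512x3 uint8, blue, green, red), "K" (3x3 intrinsics, pixels), "R" (3x3) and "t" (3): a world point X has camera coordinates R X + t. Camera axes: x right, y down, z forward; pixel columns grow to the right and rows downward; lengths in m; the calibration is good to about 2 mm. A picture is of the moment at which its call begins. There is no depth.
- robot.close_job(): hands the job in, once; it reports no verdict.
The state is a dict: "t": time; "q": joint angles; "dq": joint speeds; "joint_torque": joint torques, N m; "tool_pos": TCP position; "orientation": TCP orientation; "force": force on the tool from outside, world axes, zero at the start; "wrist_torque": the same for the moment, N m; "opening": finger opening in m.
Only numpy, scipy, OpenCV 4.12 (cv2) and the standard library are available. Lean on these libraries where they do the work, as an engineer would, in place of code of your own. Each camera call takes 0.05 s, during which the arm holds its last target. There are 200 camera calls.

## Working session

There is one attempt and no reset: what is moved stays moved. The work goes in short steps, Python scripts to look and compute and a shell command to move; the robot and the scene stay as the last step left them, time stands still between calls to the robot, and variables do not carry over. Pictures are saved under pics/ and viewed, about 8 in all and at most 12, crops included, and the job is handed in when it is done.

```bash
ls; mkdir -p pics
python3 - <<'E'
from plant import robot
import cv2,numpy as np
np.set_printoptions(precision=4,suppress=True)
for n in("side","top"):
    c=robot.read_camera(n); cv2.imwrite(f"pics/{n}0.png",cv2.resize(c["image"],(800,600),interpolation=cv2.INTER_CUBIC))
    np.savez(f"{n}.npz",**c); print(n,c["K"],c["R"],c["t"],-c["R"].T@c["t"])
print(robot.read_state())
E
```

```text
pics
side [[457.4611   0.     254.3166]
 [  0.     457.4611 189.0258]
 [  0.       0.       1.    ]] [[-0.5813  0.8136 -0.0102]
 [ 0.4908  0.3406 -0.802 ]
 [-0.649  -0.4712 -0.5973]] [ 0.3728 -0.1274  1.9871] [1.5689 0.6764 1.0885]
top [[499.1135   0.     257.9656]
 [  0.     499.1135 192.2201]
 [  0.       0.       1.    ]] [[ 0.0165 -0.9998 -0.0108]
 [-0.9827 -0.0143 -0.1848]
 [ 0.1847  0.0137 -0.9827]] [-0.0984  0.5196  1.6591] [ 0.2059 -0.1136  1.7254]
{'t': 0.1, 'q': array([-1.2904,  0.1311,  1.4892, -0.    ,  1.523 , -0.0854]), 'dq': array([ 0.0005, -0.0031, -0.0025,  0.002 ,  0.0008,  0.0009]), 'joint_torque': array([  0.0011, -56.1339, -49.3095,   0.077 ,   0.0292,  -0.    ]), 'tool_pos': array([ 0.2145, -0.5598,  0.2177]), 'orientation': array([-3.0876, -0.5712,  0.0003]), 'force': array([0.0756, 0.2542, 0.6163]), 'wrist_torque': array([-0.0179,  0.057 ,  0.0045]), 'opening': 0.09294883689672814}
```

View pics/top0.png

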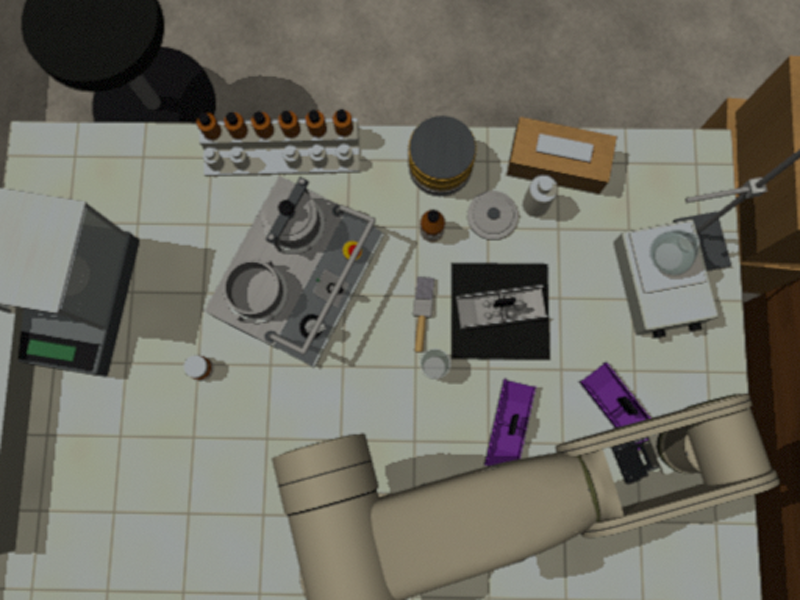

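View pics/side0.png

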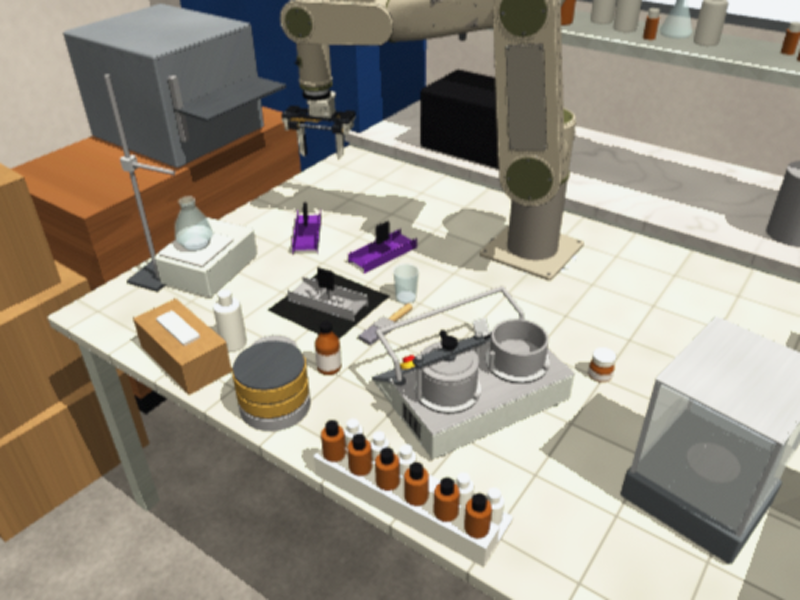

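The top view shows the mill at (295,270) with the open bowl at (255,290), on its left (+y) near the robot. The closed bowl is at (290,215), the stop button at (352,248) and the knob at (310,325). The tray is on the mat at (502,308), and the purple decoys are nearer the robot. Next I'll enlarge crops for measuring.

```bash
cat > h.py <<'E'
import numpy as np,cv2
from scipy.spatial.transform import Rotation as Ro
C={n:dict(np.load(f"{n}.npz")) for n in("side","top")}
def ray(n,p):
    c=C[n]; d=c["R"].T@np.linalg.inv(c["K"])@np.r_[p,1.]; return -c["R"].T@c["t"],d
def atz(n,p,z):
    o,d=ray(n,p); return o+d*(z-o[2])/d[2]
def tri(ps,pt):
    A=[];b=[]
    for n,p in(("side",ps),("top",pt)):
        o,d=ray(n,p); d=d/np.linalg.norm(d); P=np.eye(3)-np.outer(d,d); A.append(P);b.append(P@o)
    return np.linalg.lstsq(np.vstack(A),np.hstack(b),rcond=None)[0]
def proj(n,X):
    c=C[n]; q=c["K"]@(c["R"]@np.asarray(X,float)+c["t"]); return q[:2]/q[2]
def crop(n,x0,y0,w,h,s): return cv2.resize(C[n]["image"][y0:y0+h,x0:x0+w],None,fx=s,fy=s,interpolation=cv2.INTER_CUBIC)
E
python3 - <<'E'
from h import *
a=crop("top",282,162,76,74,5); b=crop("side",168,160,84,60,5)
m=np.zeros((600,800,3),np.uint8); m[:a.shape[0],:a.shape[1]]=a; m[:300,380:800]=b
cv2.imwrite("pics/tray.png",m)
a=crop("top",130,110,140,128,4);b=crop("side",235,180,140,120,3)
m=np.zeros((600,800,3),np.uint8); m[:512,:560]=a
m=crop("top",130,112,135,125,4.8); cv2.imwrite("pics/mill.png",m)
E
```

```text
(no output)
```

View pics/tray.png

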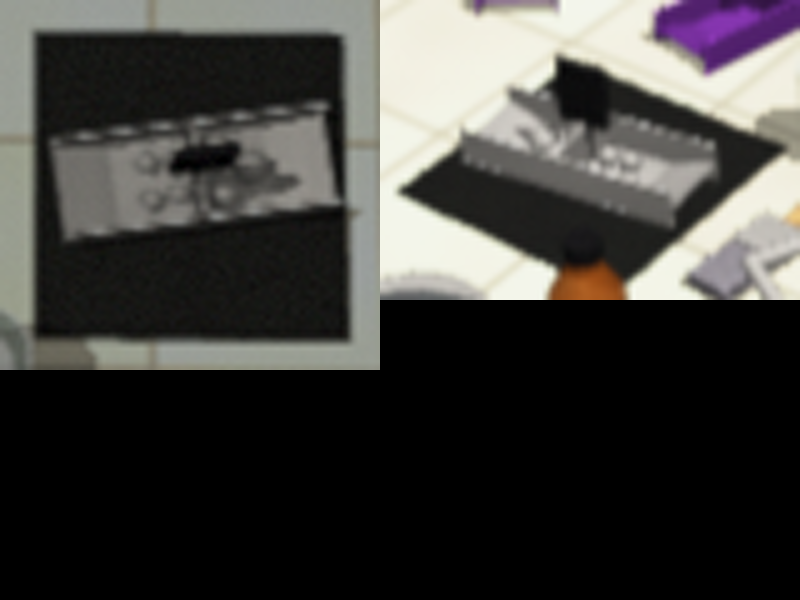

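View pics/mill.png

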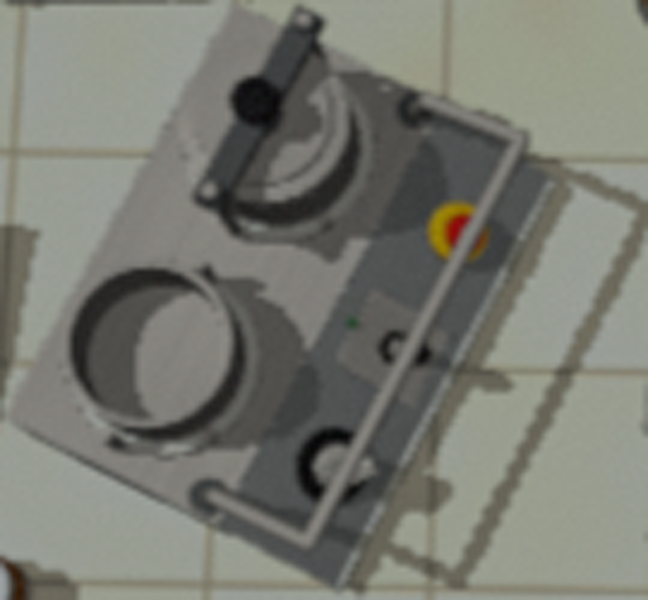

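The top crop shows the tray's edges from (50,140) to (340,205) and the handle top at (205,157). Small-looking balls sit in the left (+y) bay and larger ones in the right bay. The second crop shows the open bowl's rim centre at about (158,352), the toggle at (405,348) and the rail from (520,140) to (310,540). One closer look will settle which bay holds which balls.

Run:
```python
from h import *
a=crop("top",290,180,64,34,12); b=crop("side",183,170,64,36,12)
f=lambda i:cv2.convertScaleAbs(i,alpha=1.3,beta=10)
m=np.zeros((600,800,3),np.uint8); a=cv2.resize(f(a),None,fx=.7,fy=.7);b=cv2.resize(f(b),None,fx=.69,fy=.69)
m[:a.shape[0],:a.shape[1]]=a; m[300:300+b.shape[0],:b.shape[1]]=b; cv2.imwrite("pics/balls.png",m[:600,:560])
# toggle, rail & mat first numbers
T=lambda u,v:(130+u/4.8,112+v/4.8)
Tr=lambda u,v:(282+u/5,162+v/5)
print("bowl",atz("top",T(158,352),.157))
r1,r2=atz("top",T(520,140),.15),atz("top",T(310,540),.15);print("rail",r1,r2,np.linalg.norm(r1-r2),np.arctan2(*(r2-r1)[1::-1])-np.pi/2)
print("toggle",atz("top",T(405,348),.09))
for p in((35,35),(342,35),(350,340),(37,342)): print("mat",atz("top",Tr(*p),.004))
print("closed knob",atz("top",T(255,98),.217))
s=[atz("top",Tr(*p),.033) for p in((50,142),(325,103))]; print("tray far top edge",s)
s=[atz("top",Tr(*p),.0) for p in((65,242),(340,206))]; print("tray near",s)
print("handle",atz("top",Tr(205,156),.103))
```

```text
bowl [0.5186706  0.21391056 0.157     ]
rail [ 0.67115454 -0.02458261  0.15      ] [0.39462281 0.10795814 0.15      ] 0.30665427313460525 1.1238480890344449
toggle [0.53735373 0.05545246 0.09      ]
mat [ 0.61451847 -0.19810445  0.004     ]
mat [ 0.61755036 -0.41489442  0.004     ]
mat [ 0.40131639 -0.41659739  0.004     ]
mat [ 0.39661413 -0.20058776  0.004     ]
closed knob [0.67764821 0.14637677 0.217     ]
tray far top edge [array([ 0.53198348, -0.20740767,  0.033     ]), array([ 0.56218336, -0.39724202,  0.033     ])]
tray near [array([ 0.46739693, -0.21998138,  0.        ]), array([ 0.49570407, -0.4120358 ,  0.        ])]
handle [ 0.51056155 -0.30584139  0.103     ]
```

View pics/balls.png

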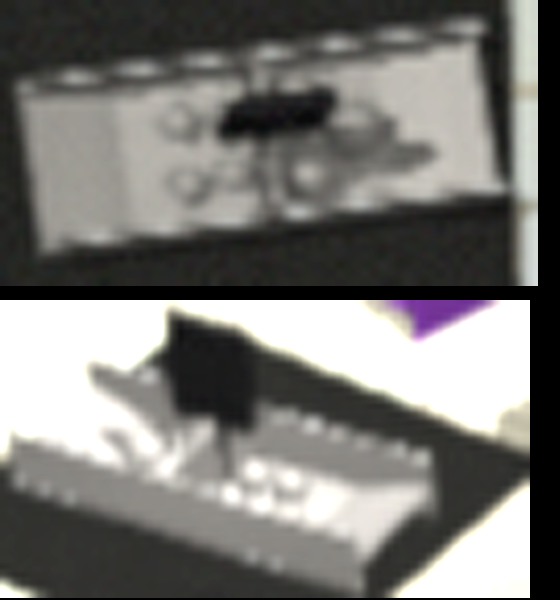

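Each bay in the crop: three small balls show at the left (+y side) and large ones at the right. So the tray's +x end points to world −y. Now I'll fit the mill and tray poses.

Run:
```python
from h import *
from scipy.optimize import least_squares
np.set_printoptions(precision=4,suppress=True)
T=lambda u,v:(130+u/4.8-.4,112+v/4.8-.4)
Tr=lambda u,v:(282+u/5-.4,162+v/5-.4)
Ts=lambda u,v:(168+(u-380)/5-.4,160+v/5-.4)
S=lambda u,v:(u*.64-.2,v*.64-.2)
nx,nz=-.588,.809
pan=lambda y,h:(-.105+nx*h,y,.052+nz*h)
mill=[("top",T(158,353),(.025,.085,.157)),("side",S(519,340),(.025,.085,.157)),
("top",T(255,98),(.025,-.085,.217)),("top",T(461,231),pan(-.095,.018)),("top",T(330,466),pan(.095,.004)),
("top",T(522,138),(-.134,-.158,.15)),("top",T(308,543),(-.134,.158,.15)),
("top",T(8,415),(.11,.17,.085)),("top",T(340,590),(-.15,.17,.01)),("side",S(449,340),(.025,-.085,.21)),("side",S(408,361),pan(-.095,.018))]
def fit(pts,x0):
    def X(p,q): return np.r_[Ro.from_euler('z',p[2]).as_matrix()[:2,:2]@q[:2]+p[:2],q[2]]
    f=lambda p:np.concatenate([proj(n,X(p,np.array(q)))-uv for n,uv,q in pts])
    r=least_squares(f,x0,loss="soft_l1"); print(r.x); print(r.fun.reshape(-1,2)); return r.x,X
p,X=fit(mill,[.59,.163,1.12])
for nm,q in(("bowl",(.025,.085,.157)),("tip",pan(0,.05)),("pivot",pan(0,0))): print(nm,X(p,np.array(q)),proj("top",X(p,np.array(q))))
tr=[("top",Tr(50,140),(-.096,.0345,.033-.0)),("top",Tr(326,102),(.096,.0345,.033)),("top",Tr(343,207),(.094,-.034,.017)),
("top",Tr(205,150),(0,0,.103)),("side",Ts(582,65),(0,0,.103)),("side",Ts(672,224),(-.094,.0345,.012)),("side",Ts(463,147),(.096,.0345,.02))]
tr=[(n,u,(a,b,c+.004)) for n,u,(a,b,c) in tr]
p,X=fit(tr,[.51,-.31,-1.42]); print("grip",X(p,np.array((0,0,.089))))
print("handle tri",tri(Ts(582,65),Tr(205,150)))
```

```text
[0.5928 0.1637 1.1208]
[[-2.3324 -2.4267]
 [ 0.2765 -2.627 ]
 [-0.462  -0.39  ]
 [ 1.0954  0.3551]
 [ 0.6916 -0.1445]
 [ 0.3677 -0.8306]
 [-0.4034  0.5045]
 [-1.1543  0.1378]
 [ 0.9891  0.7519]
 [-0.0985  1.7247]
 [-0.0703 -1.8812]]
bowl [0.5271 0.2232 0.157 ] [160.1843 182.715 ]
tip [0.5343 0.0427 0.0925] [218.0989 185.2939]
pivot [0.5471 0.0691 0.052 ] [211.5529 183.8701]
[ 0.5149 -0.3051 -1.4256]
[[-0.1942 -0.3439]
 [-0.234   0.1299]
 [-1.7707 -0.6026]
 [ 0.3092  0.0663]
 [-0.1225 -0.5849]
 [-0.0637 -1.6036]
 [-0.33   -1.2385]]
grip [ 0.5149 -0.3051  0.089 ]
handle tri [ 0.5155 -0.3043  0.105 ]
```

Run:
```python
from h import *
def ov(n,x0,y0,w,h,s,cs):
    m=crop(n,x0,y0,w,h,s)
    for (X,r,col) in cs:
        P=[proj(n,np.array(X)+[r*np.cos(a),r*np.sin(a),0]) for a in np.linspace(0,6.283,40)]
        P=(np.array(P)-[x0,y0]+.5)*s
        for p in P: cv2.circle(m,tuple(int(v) for v in p),1,col,-1)
    return m
cs=[((.5271,.2232,.157),.058,(0,0,255)),((.519,.214,.157),.058,(0,255,0)),((.5343,.0427,.0925),.008,(0,0,255)),((.519,.214,.157),.052,(255,255,0))]
a=ov("top",135,150,95,70,4.2,cs);b=ov("side",235,175,135,90,5.9,cs)
b=ov("side",240,180,130,85,3.05,cs)
m=np.zeros((600,800,3),np.uint8);m[:a.shape[0],:a.shape[1]]=a;m[:b.shape[0],401:401+b.shape[1]]=b[:,:399]
m2=ov("side",240,180,130,85,6,cs)[:300,:800]; m[300:300+m2.shape[0],:m2.shape[1]]=m2
cv2.imwrite("pics/ov.png",m)
```

```text
(no output)
```

View pics/ov.png

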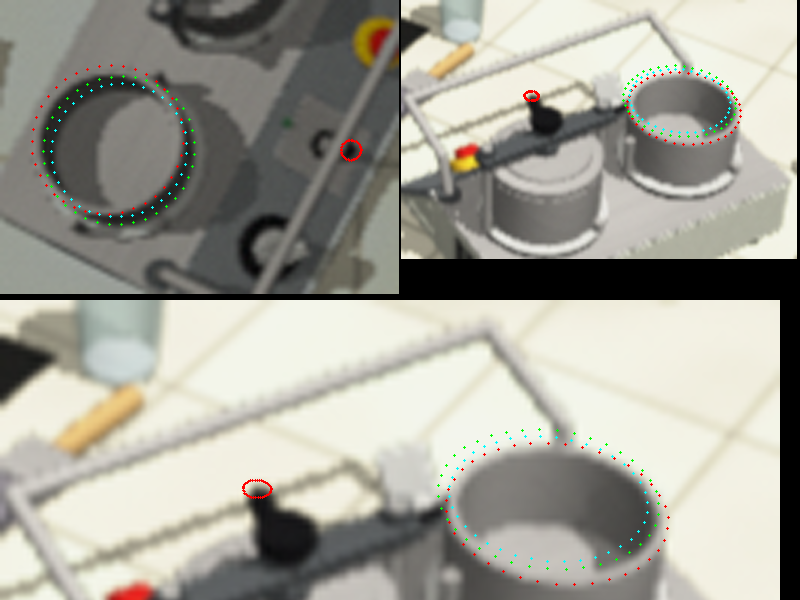

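Run:
```python
from h import *
np.set_printoptions(precision=4,suppress=True)
g=np.array((.519,.214,.157));pt=proj("top",g);ps=proj("side",g)
print(ps,(ps-[240,180]+.5)*6+[0,300])
for off in((0,0),(1.3,1.5),(1.5,2.2)): print(tri(ps+off,pt))
# toggle tip and stop via triangulation
print("tip",tri((240+258/6-.5,180+190/6-.5),proj("top",(.5343,.0427,.0925))))
# rail right corner: side (12,490)->
print("railR",tri((240+14/6-.5,180+190/6-.5),(130+522/4.8-.4,112+138/4.8-.4)))
print("railL",tri((240+492/6-.5,180+32/6-.5),(130+308/4.8-.4,112+543/4.8-.4)))
```

```text
[330.8657 212.3689] [548.1942 497.2132]
[0.519 0.214 0.157]
[0.519  0.2168 0.1522]
[0.5194 0.2176 0.1499]
tip [0.5343 0.043  0.0919]
railR [ 0.6729 -0.0248  0.1536]
railL [0.3938 0.1114 0.1477]
```

Findings so far:
- Bowl mouth at about (0.520, 0.217).
- Toggle tip at (0.534, 0.043, 0.092), mill yaw about 1.12.
- Tray grip at (0.515, −0.305, 0.089), tray +x azimuth about −81.7°.

The open bowl is on the mill's left (+y). Next I move above the tray and align the jaws with tray y.

```bash
cat > d.py <<'E'
import sys,numpy as np
from plant import robot
from scipy.spatial.transform import Rotation as Ro
np.set_printoptions(precision=2,suppress=True)
# args: x y z  az(tray +x azimuth deg) pitch(deg)  : tool pose with tool x=-tray x, y=tray y ; prints shift (tool axes, cm), turn (deg)
def Rt(az,pitch=0,roll=0): return Ro.from_euler('ZYX',[az,pitch,roll],degrees=True)*Ro.from_matrix(np.diag([-1.,1,-1]))
def delta(p,R):
    s=robot.read_state(); R0=Ro.from_rotvec(s["orientation"])
    print("t %.1f"%s["t"],"pos",s["tool_pos"]*100,"q",np.degrees(s["q"]),"F",s["force"],"op",s["opening"]*1000)
    print("shift cm",R0.inv().apply(np.array(p)-s["tool_pos"])*100,"turn deg",np.degrees((R0.inv()*R).as_rotvec()))
if __name__=="__main__":
    a=list(map(float,sys.argv[1:])); delta(a[:3],Rt(*a[3:]))
E
python3 -m inch '[[[2.1,-0.7,0,0,0,0,-1],[4.1,-1.45,0,0,0,0,-1],[4.1,-1.45,0,0,0,0,-1],[4.1,-1.45,0,0,0,0,-1],[4.1,-1.45,0,0,0,0,-1]]]' 60
python3 -m inch '[[[4.1,-1.45,0,0,0,0,-1],[4.1,-1.45,0,0,0,0,-1],[4.1,-1.45,0,0,0,0,-1],[4.1,-1.45,0,0,0,0,-1],[2.1,-0.75,0,0,0,0,-1]]]'
python3 -m inch '[[[0,0,0,0,0,-8.5,-1],[0,0,0,0,0,-8.5,-1],[0,0,0,0,0,-8.5,-1],[0,0,0,0,0,-8.5,-1],[0,0,0,0,0,-8.5,-1]]]'
python3 -m inch '[[[0,0,0,0,0,-8.5,-1],[0,0,0,0,0,-8.5,-1],[0,0,0,0,0,-8.5,-1],[0,0,0,0,0,-8.5,-1],[0,0,0,0,0,0,-1]]]'
python3 d.py .515 -.305 .07 -81.7
```

```text
t: 0.6
tool_pos: [0.365, -0.432, 0.2182]
orientation: [-3.089, -0.571, 0.0]
force: [-0.3, -0.5, -0.2]
opening: 0.0931
t: 1.1
tool_pos: [0.5155, -0.3032, 0.2181]
orientation: [-3.087, -0.575, -0.0]
force: [-0.4, -0.2, -0.5]
opening: 0.0931
t: 1.6
tool_pos: [0.5132, -0.3058, 0.218]
orientation: [-2.666, -1.66, 0.001]
force: [0.4, -0.4, -0.0]
opening: 0.0931
t: 2.1
tool_pos: [0.5132, -0.3059, 0.2181]
orientation: [-2.069, -2.363, 0.0]
force: [0.2, 0.1, -0.4]
opening: 0.0929
t 2.1 pos [ 51.32 -30.59  21.81] q [-35.72   7.15  85.67  -0.    87.23 -43.32] F [ 0.16  0.11 -0.35] op 92.9288871482885
shift cm [ 0.06  0.2  14.81] turn deg [-0.04 -0.04 -0.7 ]
```

```bash
python3 -m inch '[[[0.05,0.2,2,0,0,-0.7,-1],[0,0,4,0,0,0,-1],[0,0,4,0,0,0,-1],[0,0,3,0,0,0,-1],[0,0,1.9,0,0,0,-1]]]' 60
python3 -m inch '[[[0,0,0,0,0,0,1],[0,0,0,0,0,0,1],[0,0,0,0,0,0,1],[0,0,0,0,0,0,1],[0,0,0,0,0,0,1]]]'
python3 -m inch '[[[0,0,0,0,0,0,1],[0,0,0,0,0,0,1],[0,0,0,0,0,0,1],[0,0,-0.5,0,0,0,1],[0,0,-1,0,0,0,1]]]'
python3 - <<'E'
from plant import robot
import cv2,numpy as np
for n in("side","top"):
    c=robot.read_camera(n); np.savez(n+"1.npz",**c)
a=np.load("side1.npz")["image"][130:230,160:290]; b=np.load("top1.npz")["image"][150:250,270:370]
m=np.zeros((400,800,3),np.uint8); m[:,:400]=cv2.resize(b,(400,400),interpolation=2); m[:308,400:]=cv2.resize(a,(400,308),interpolation=2); cv2.imwrite("pics/grasp.png",m)
E
```

```text
t: 2.6
tool_pos: [0.5136, -0.304, 0.066]
orientation: [-2.061, -2.365, 0.001]
force: [-0.7, 0.2, -0.4]
opening: 0.0933
t: 3.1
tool_pos: [0.5162, -0.3059, 0.0711]
orientation: [2.057, 2.372, 0.0]
force: [-0.3, -0.2, 0.6]
opening: 0.0574
t: 3.6
tool_pos: [0.5147, -0.3049, 0.0842]
orientation: [-2.057, -2.372, 0.0]
force: [-0.4, 0.3, 0.1]
opening: 0.0177
```

View pics/grasp.png

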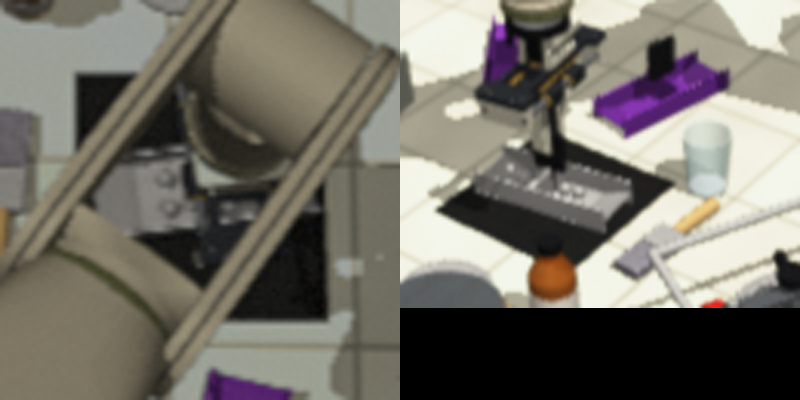

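The fingers straddle the handle but are still closing: the opening is 18 mm against a 10 mm handle. I'll go back down, let them close, then lift.

```bash
python3 -m inch '[[[0,0,1.4,0,0,0,0.6],[0,0,0,0,0,0,1],[0,0,0,0,0,0,1],[0,0,0,0,0,0,1],[0,0,0,0,0,0,1]]]' 60
python3 -m inch '[[[0,0,0,0,0,0,1],[0,0,0,0,0,0,1],[0,0,0,0,0,0,1],[0,0,0,0,0,0,1],[0,0,0,0,0,0,1]]]'
python3 d.py .515 -.305 .33 -81.7
```

```text
t: 4.2
tool_pos: [0.5146, -0.3048, 0.0695]
orientation: [-2.056, -2.372, 0.0]
force: [-0.6, 0.3, -6.7]
opening: 0.0096
t: 4.7
tool_pos: [0.5154, -0.3054, 0.0707]
orientation: [2.058, 2.374, 0.0]
force: [0.2, 0.1, -5.9]
opening: 0.0098
t 4.7 pos [ 51.54 -30.54   7.07] q [-35.55  13.94  93.89  -0.    72.16 -43.7 ] F [ 0.17  0.06 -5.86] op 9.84133614880762
shift cm [  0.04  -0.04 -25.93] turn deg [ 0.    0.   -0.14]
```

```bash
python3 -m inch '[[[0,0,-0.5,0,0,0,1],[0,0,-1,0,0,0,1],[0,0,-1.5,0,0,0,1],[0,0,-2,0,0,0,1],[0,0,-2,0,0,0,1]]]' 60
python3 -m inch '[[[0,0,-2.5,0,0,0,1],[0,0,-2.5,0,0,0,1],[0,0,-2.5,0,0,0,1],[0,0,-2.5,0,0,0,1],[0,0,-2.5,0,0,0,1]]]'
python3 -m inch '[[[0,0,-2.5,0,0,0,1],[0,0,-2,0,0,0,1],[0,0,-1.5,0,0,0,1],[0,0,-1,0,0,0,1],[0,0,0,0,0,0,1]]]'
python3 d.py .56 .234 .33 -150
```

```text
t: 5.2
tool_pos: [0.5157, -0.3055, 0.1429]
orientation: [2.057, 2.373, 0.0]
force: [0.6, -0.4, -6.3]
opening: 0.0094
t: 5.7
tool_pos: [0.5155, -0.3054, 0.2686]
orientation: [2.056, 2.372, 0.0]
force: [0.9, 0.2, -6.5]
opening: 0.0097
t: 6.2
tool_pos: [0.5159, -0.3057, 0.3378]
orientation: [2.056, 2.372, 0.0]
force: [-0.5, 0.7, -6.0]
opening: 0.0099
t 6.2 pos [ 51.59 -30.57  33.78] q [-35.55   6.27  74.27   0.    99.29 -43.7 ] F [-0.51  0.75 -6.02] op 9.885219054629511
shift cm [52.79 12.03  0.7 ] turn deg [ 0.18  0.03 68.16]
```

```bash
python3 -m inch '[[[0.8,0.18,0,0,0,0,1],[1.6,0.36,0,0,0,0,1],[2.4,0.55,0,0,0,0,1],[3.3,0.75,0,0,0,0,1],[3.3,0.75,0,0,0,0,1]]]' 60
python3 -m inch '[[[3.3,0.75,0,0,0,0,1],[3.3,0.75,0,0,0,0,1],[3.3,0.75,0,0,0,0,1],[3.3,0.75,0,0,0,0,1],[3.3,0.75,0,0,0,0,1]]]'
python3 -m inch '[[[3.3,0.75,0,0,0,0,1],[3.3,0.75,0,0,0,0,1],[3.3,0.75,0,0,0,0,1],[3.3,0.75,0,0,0,0,1],[3.3,0.75,0,0,0,0,1]]]'
python3 -m inch '[[[3.3,0.75,0,0,0,0,1],[2.5,0.57,0,0,0,0,1],[1.7,0.38,0,0,0,0,1],[0.9,0.2,0,0,0,0,1],[0,0,0,0,0,2,1]]]'
python3 -m inch '[[[0,0,0,0,0,5,1],[0,0,0,0,0,7,1],[0,0,0,0,0,7,1],[0,0,0,0,0,7,1],[0,0,0,0,0,7,1]]]'
python3 -m inch '[[[0,0,0,0,0,7,1],[0,0,0,0,0,7,1],[0,0,0,0,0,7,1],[0,0,0,0,0,7,1],[0,0,0,0,0,5,1]]]'
cat > lip.py <<'E'
import sys; from d import *
# args: lip x y z, az, pitch
L=np.array(list(map(float,sys.argv[1:4]))); az,p=map(float,sys.argv[4:6])
T=Ro.from_euler('ZYX',[az,p,0],degrees=True)
delta(L-T.apply([.094,0,-.068])+T.apply([0,0,-.019]),Rt(az,p))
s=robot.read_state(); M=Ro.from_rotvec(s["orientation"])*Ro.from_matrix(np.diag([-1.,1,-1]))
print("lip now cm",(s["tool_pos"]+M.apply([.094,0,-.049]))*100,"euler",M.as_euler('ZYX',degrees=True))
E
python3 lip.py .542 .23 .20 -150 15;python3 lip.py .542 .23 .18 -150 45
```

```text
t: 6.7
tool_pos: [0.5243, -0.1864, 0.3342]
orientation: [-2.056, -2.372, 0.0]
force: [0.4, 0.5, -6.6]
opening: 0.0099
t: 7.2
tool_pos: [0.5376, -0.0174, 0.3345]
orientation: [-2.056, -2.373, 0.001]
force: [-0.5, -0.2, -6.6]
opening: 0.0096
t: 7.7
tool_pos: [0.5509, 0.1511, 0.3345]
orientation: [-2.056, -2.374, 0.002]
force: [0.8, -1.0, -5.7]
opening: 0.01
t: 8.2
tool_pos: [0.5585, 0.2355, 0.3349]
orientation: [-2.097, -2.338, 0.002]
force: [0.8, -0.2, -6.5]
opening: 0.0095
t: 8.7
tool_pos: [0.559, 0.2336, 0.3354]
orientation: [2.681, 1.637, -0.001]
force: [-0.4, -0.9, -5.5]
opening: 0.0099
t: 9.2
tool_pos: [0.559, 0.2336, 0.3354]
orientation: [3.035, 0.808, -0.001]
force: [0.9, 0.0, -5.8]
opening: 0.0098
t 9.2 pos [55.9  23.36 33.54] q [17.84  7.45 73.24 -0.02 99.35 78.02] F [ 0.94  0.02 -5.77] op 9.792584435980224
shift cm [ 6.16 -0.56  6.37] turn deg [ 0.04 15.04 -0.18]
lip now cm [47.74 18.68 28.64] euler [-150.18   -0.04    0.01]
t 9.2 pos [55.9  23.36 33.54] q [17.84  7.45 73.24 -0.02 99.35 78.02] F [ 0.94  0.02 -5.77] op 9.792584435980224
shift cm [ 1.53 -0.55  5.42] turn deg [ 0.08 45.04 -0.16]
lip now cm [47.74 18.68 28.64] euler [-150.18   -0.04    0.01]
```

```bash
python3 -m inch '[[[0.8,-0.1,0,0,0,0,1],[1.6,-0.2,0,0,0,0,1],[1.8,-0.2,0,0,0,0,1],[1.4,-0.05,0,0,0,0,1],[0.6,0,0,0,0,0,1]]]' 60
python3 -m inch '[[[0,0,0,0,2,0,1],[0,0,0,0,4,0,1],[0,0,0,0,4,0,1],[0,0,0,0,3,0,1],[0,0,0,0,2,0,1]]]'
python3 lip.py .542 .23 .19 -150 15
```

```text
t: 9.7
tool_pos: [0.6109, 0.2706, 0.3347]
orientation: [3.032, 0.821, -0.001]
force: [-0.8, -0.9, -7.3]
opening: 0.0097
t: 10.2
tool_pos: [0.6094, 0.2696, 0.3356]
orientation: [-2.943, -0.795, -0.39]
force: [0.2, 0.1, -6.6]
opening: 0.0098
t 10.2 pos [60.94 26.96 33.56] q [17.63  1.55 80.76  3.24 82.97 77.41] F [ 0.18  0.08 -6.58] op 9.813261656833406
shift cm [-1.93  0.05  7.14] turn deg [-0.02 -0.07  0.24]
lip now cm [54.2  23.03 26.38] euler [-149.76   15.07    0.04]
```

```bash
python3 -m inch '[[[-0.2,0,0.8,0,0,0,1],[-0.5,0,1.9,0,0,0,1],[-0.6,0,2.3,0,0,0,1],[-0.4,0,1.5,0,0,0,1],[-0.2,0,0.6,0,0,0,1]]]' 60
python3 lip.py .542 .23 .18 -150 45
python3 - <<'E'
from plant import robot
import cv2,numpy as np
for n in("side","top"):
    c=robot.read_camera(n); np.savez(n+"2.npz",**c)
a=np.load("side2.npz")["image"][110:270,240:400]; b=np.load("top2.npz")["image"][100:230,110:260]
m=np.zeros((400,800,3),np.uint8); m[:347,:400]=cv2.resize(b,(400,347),interpolation=2); m[:,400:]=cv2.resize(a,(400,400),interpolation=2); cv2.imwrite("pics/pour.png",m)
E
```

```text
t: 10.7
tool_pos: [0.6087, 0.2697, 0.2585]
orientation: [-2.946, -0.794, -0.379]
force: [-0.7, -0.5, -6.0]
opening: 0.0095
t 10.7 pos [60.87 26.97 25.85] q [17.67  2.38 87.79  3.3  75.51 77.06] F [-0.66 -0.47 -5.95] op 9.52470728750137
shift cm [-3.86  0.09 -3.35] turn deg [-0.14 30.31  0.14]
lip now cm [54.09 23.03 18.73] euler [-149.82   14.69   -0.05]
```

View pics/pour.png

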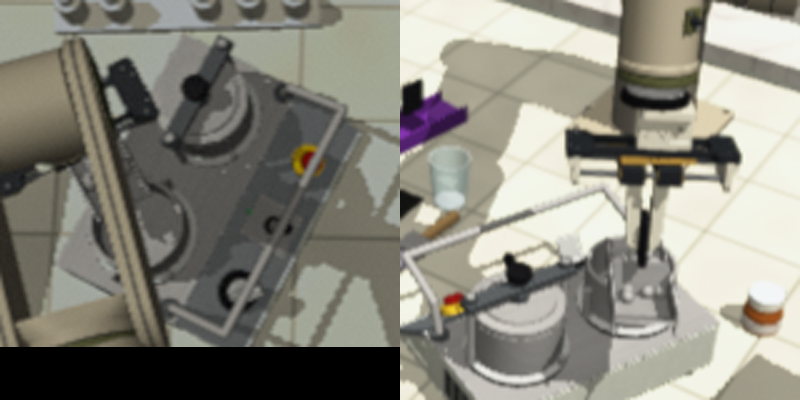

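The side crop shows the tray over the open bowl (crop (640,290)), the small balls against the cross wall and the lip inside the rim. Next I tilt slowly about the lip.

```bash
python3 -m inch '[[[-0.17,0,-0.3,0,2,0,1],[-0.17,0,-0.3,0,2,0,1],[-0.17,0,-0.3,0,2,0,1],[-0.17,0,-0.3,0,2,0,1],[-0.13,0,-0.25,0,1.5,0,1]]]' 60
python3 -m inch '[[[-0.13,0,-0.25,0,1.5,0,1],[-0.13,0,-0.25,0,1.5,0,1],[-0.13,0,-0.25,0,1.5,0,1],[-0.13,0,-0.25,0,1.5,0,1],[-0.13,0,-0.25,0,1.5,0,1]]]'
python3 -m inch '[[[0,0,0,0,0,0,1],[0,0,0,0,0,0,1],[-0.13,0,-0.25,0,1.5,0,1],[-0.13,0,-0.25,0,1.5,0,1],[-0.13,0,-0.25,0,1.5,0,1]]]'
python3 -m inch '[[[-0.17,0,-0.33,0,2,0,1],[-0.17,0,-0.33,0,2,0,1],[-0.17,0,-0.33,0,2,0,1],[-0.17,0,-0.33,0,2,0,1],[-0.17,0,-0.33,0,2,0,1]]]'
python3 -m inch '[[[0,0,0,0,0,0,1],[0,0,0,0,0,0,1],[0,0,0,0,0,0,1],[0,0,0,0,0,0,1],[0,0,0,0,0,0,1]]]'
python3 lip.py .542 .23 .18 -150 45
```

```text
t: 11.3
tool_pos: [0.5998, 0.2641, 0.2755]
orientation: [-2.863, -0.772, -0.627]
force: [-0.5, -0.5, -5.3]
opening: 0.0095
t: 11.8
tool_pos: [0.59, 0.2584, 0.2841]
orientation: [-2.788, -0.752, -0.806]
force: [0.2, 0.2, -4.2]
opening: 0.0098
t: 12.3
tool_pos: [0.5834, 0.2547, 0.2864]
orientation: [-2.74, -0.739, -0.905]
force: [-0.5, -0.2, -4.9]
opening: 0.0096
t: 12.8
tool_pos: [0.5683, 0.2461, 0.2935]
orientation: [-2.617, -0.706, -1.127]
force: [0.4, 0.5, -4.2]
opening: 0.0095
t: 13.3
tool_pos: [0.5684, 0.2461, 0.2926]
orientation: [-2.618, -0.706, -1.124]
force: [0.9, 0.7, -4.4]
opening: 0.0098
t 13.3 pos [56.84 24.61 29.26] q [  9.68 -34.11 125.1   20.56  46.28  61.04] F [ 0.94  0.72 -4.43] op 9.828237673834733
shift cm [-0.77  0.08  0.86] turn deg [-0.12 -1.48  0.12]
lip now cm [54.31 23.14 19.07] euler [-149.83   46.48    0.  ]
```

The wrist load fell from about 6.2 N to 4.4 N, which matches three large balls (1.9 N). Now I raise the tray and level it.

```bash
python3 -m inch '[[[0.5,0,-0.5,0,0,0,1],[1.4,0,-1.3,0,0,0,1],[1.6,0,-1.5,0,0,0,1],[1.4,0,-1.3,0,0,0,1],[0.8,0,-0.8,0,0,0,1]]]' 60
python3 -m inch '[[[0,0,0,0,-2,0,1],[0,0,0,0,-5,0,1],[0,0,0,0,-6,0,1],[0,0,0,0,-6,0,1],[0,0,0,0,-6,0,1]]]'
python3 -m inch '[[[0,0,0,0,-6,0,1],[0,0,0,0,-6,0,1],[0,0,0,0,-5,0,1],[0,0,0,0,-3,0,1],[0,0,0,0,-1.5,0,1]]]'
python3 d.py .51 -.305 .335 -81.7
```

```text
t: 13.8
tool_pos: [0.5688, 0.2461, 0.3742]
orientation: [-2.617, -0.705, -1.129]
force: [-0.0, 1.1, -4.5]
opening: 0.0101
t: 14.3
tool_pos: [0.5684, 0.246, 0.3719]
orientation: [-2.894, -0.779, -0.546]
force: [0.6, 0.3, -4.6]
opening: 0.0099
t: 14.8
tool_pos: [0.5691, 0.2466, 0.3701]
orientation: [3.033, 0.818, -0.004]
force: [0.1, 0.1, -4.3]
opening: 0.0097
t 14.8 pos [56.91 24.66 37.01] q [ 18.7   10.33  66.48  -0.   103.33  78.52] F [ 0.09  0.08 -4.32] op 9.655376467373669
shift cm [-32.83  44.72   3.57] turn deg [ -0.1    0.1  -68.13]
```

```bash
python3 -m inch '[[[-0.6,0.8,0,0,0,0,1],[-1.2,1.6,0,0,0,0,1],[-1.8,2.4,0,0,0,0,1],[-2.37,3.22,0,0,0,0,1],[-2.37,3.22,0,0,0,0,1]]]' 60
python3 -m inch '[[[-2.37,3.22,0,0,0,0,1],[-2.37,3.22,0,0,0,0,1],[-2.37,3.22,0,0,0,0,1],[-2.37,3.22,0,0,0,0,1],[-2.37,3.22,0,0,0,0,1]]]'
python3 -m inch '[[[-2.37,3.22,0,0,0,0,1],[-2.37,3.22,0,0,0,0,1],[-2.37,3.22,0,0,0,0,1],[-2.37,3.22,0,0,0,0,1],[-1.8,2.4,0,0,0,0,1]]]'
python3 -m inch '[[[-1.2,1.6,0,0,0,0,1],[-0.3,0.4,0,0,0,-2,1],[0,0,0,0,0,-5,1],[0,0,0,0,0,-7,1],[0,0,0,0,0,-7,1]]]'
python3 -m inch '[[[0,0,0,0,0,-7,1],[0,0,0,0,0,-7,1],[0,0,0,0,0,-7,1],[0,0,0,0,0,-7,1],[0,0,0,0,0,-7,1]]]'
python3 -m inch '[[[0,0,0,0,0,-7,1],[0,0,0,0,0,-3,1],[0,0,0,0,0,-2,1],[0,0,0,0,0,0,1],[0,0,0,0,0,0,1]]]'
python3 d.py .51 -.306 .075 -81.7
python3 - <<'E'
from plant import robot
import cv2,numpy as np
for n in("side","top"):
    c=robot.read_camera(n); np.savez(n+"3.npz",**c)
a=np.load("side3.npz")["image"][175:275,270:370]; b=np.load("top3.npz")["image"][155:225,135:215]
d=np.load("side3.npz")["image"][60:190,140:280]
m=np.zeros((600,800,3),np.uint8); m[:350,:400]=cv2.resize(b,(400,350),interpolation=2); m[:400,400:]=cv2.resize(a,(400,400),interpolation=2);m[350:600,:270]=cv2.resize(d,(270,250),interpolation=2); cv2.imwrite("pics/bowl.png",m)
E
```

```text
t: 15.3
tool_pos: [0.5523, 0.1054, 0.3713]
orientation: [3.033, 0.818, 0.003]
force: [0.9, -0.5, -4.3]
opening: 0.0095
t: 15.8
tool_pos: [0.5304, -0.0939, 0.3716]
orientation: [3.032, 0.816, 0.004]
force: [0.5, -0.1, -4.0]
opening: 0.0097
t: 16.3
tool_pos: [0.5092, -0.2835, 0.3713]
orientation: [3.032, 0.814, 0.002]
force: [-0.1, -0.4, -4.1]
opening: 0.0096
t: 16.8
tool_pos: [0.5069, -0.3062, 0.3714]
orientation: [2.829, 1.362, 0.002]
force: [-0.2, -0.9, -4.9]
opening: 0.0099
t: 17.3
tool_pos: [0.5069, -0.306, 0.3714]
orientation: [2.288, 2.15, 0.001]
force: [-1.0, 0.8, -3.9]
opening: 0.0095
t: 17.8
tool_pos: [0.507, -0.3058, 0.3713]
orientation: [2.059, 2.371, 0.0]
force: [-0.0, -0.1, -3.8]
opening: 0.0097
t 17.8 pos [ 50.7  -30.58  37.13] q [-36.06   5.63  71.49   0.01 102.81 -44.13] F [-0.03 -0.07 -3.8 ] op 9.737620253362666
shift cm [-0.04  0.26 29.63] turn deg [ 0.06  0.05 -0.23]
```

View pics/bowl.png

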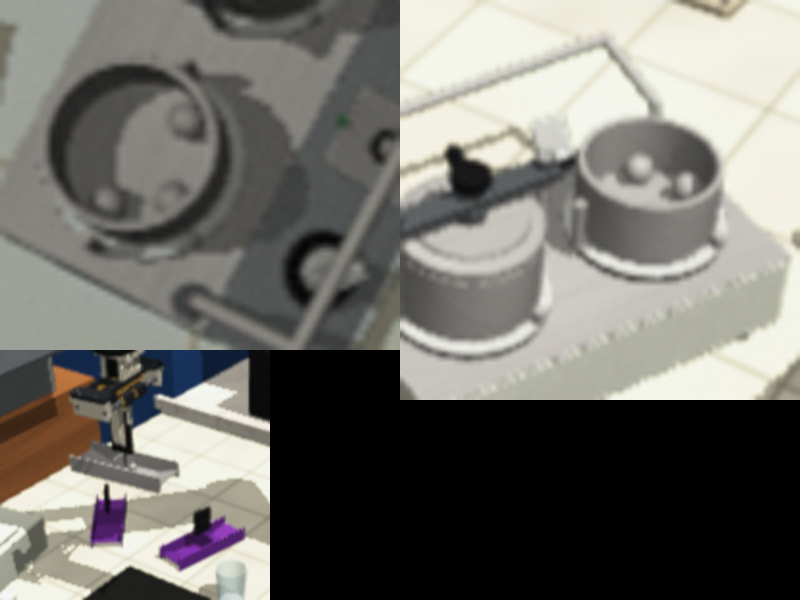

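All three large balls lie in the open bowl (top crop (187,118), (110,198), (172,195)). The tray hangs level, still gripped. Now I lower it onto the mat.

```bash
python3 -m inch '[[[0,0.2,1,0,0,0,1],[0,0.06,2.5,0,0,0,1],[0,0,4,0,0,0,1],[0,0,4,0,0,0,1],[0,0,4,0,0,0,1]]]' 60
python3 -m inch '[[[0,0,4,0,0,0,1],[0,0,3.5,0,0,0,1],[0,0,2.5,0,0,0,1],[0,0,1.5,0,0,0,1],[0,0,0.7,0,0,0,1]]]'
python3 -m inch '[[[0,0,0.5,0,0,0,1],[0,0,0.3,0,0,0,1],[0,0,0.3,0,0,0,1],[0,0,0,0,0,0,1],[0,0,0,0,0,0,1]]]'
python3 d.py .51 -.306 .07 -81.7
```

```text
t: 18.4
tool_pos: [0.5097, -0.3048, 0.2137]
orientation: [-2.058, -2.374, -0.0]
force: [0.5, -1.6, -3.7]
opening: 0.0091
t: 18.9
tool_pos: [0.5089, -0.3043, 0.0917]
orientation: [-2.056, -2.372, 0.0]
force: [-0.7, -1.2, -3.8]
opening: 0.01
t: 19.4
tool_pos: [0.5103, -0.3054, 0.0836]
orientation: [2.057, 2.373, 0.0]
force: [-1.4, 0.2, -3.5]
opening: 0.0097
t 19.4 pos [ 51.03 -30.54   8.36] q [-35.84  12.43  94.21   0.    73.31 -44.  ] F [-1.38  0.16 -3.5 ] op 9.725170590545149
shift cm [-0.06 -0.04  1.36] turn deg [ 0.04  0.04 -0.14]
```

```bash
python3 -m inch '[[[0,0,0.4,0,0,0,1],[0,0,0.3,0,0,0,1],[0,0,0.2,0,0,0,1],[0,0,0,0,0,0,1],[0,0,0,0,0,0,1]]]' 60
python3 -m inch '[[[0,0,0.2,0,0,0,1],[0,0,0.1,0,0,0,1],[0,0,0,0,0,0,1],[0,0,0,0,0,0,1],[0,0,0,0,0,0,1]]]'
```

```text
t: 19.9
tool_pos: [0.5098, -0.3051, 0.0738]
orientation: [-2.058, -2.374, 0.0]
force: [0.2, -0.6, -4.5]
opening: 0.0095
t: 20.4
tool_pos: [0.5099, -0.3051, 0.071]
orientation: [2.058, 2.374, 0.0]
force: [1.2, -1.1, -5.0]
opening: 0.0096
```

```bash
python3 -m inch '[[[0,0,0.1,0,0,0,1],[0,0,0.1,0,0,0,1],[0,0,0,0,0,0,1],[0,0,0,0,0,0,1]]]' 60
python3 -m inch '[[[0,0,0.1,0,0,0,1],[0,0,0.1,0,0,0,1],[0,0,0,0,0,0,1],[0,0,0,0,0,0,1]]]'
```

```text
t: 20.8
tool_pos: [0.5098, -0.3051, 0.0689]
orientation: [-2.058, -2.374, 0.0]
force: [0.3, 0.3, -4.4]
opening: 0.0095
t: 21.2
tool_pos: [0.5101, -0.3053, 0.0682]
orientation: [2.057, 2.373, -0.0]
force: [-3.6, 1.1, 5.6]
opening: 0.0095
```

```bash
python3 -m inch '[[[0,0,-0.1,0,0,0,1],[0,0,0,0,0,0,0.6],[0,0,0,0,0,0,0.3],[0,0,0,0,0,0,0],[0,0,0,0,0,0,0]]]' 60
python3 -m inch '[[[0,0,0,0,0,0,0],[0,0,0,0,0,0,0],[0,0,0,0,0,0,0],[0,0,0,0,0,0,0],[0,0,-1,0,0,0,0]]]'
python3 -m inch '[[[0,0,-3,0,0,0,0],[0,0,-4,0,0,0,0],[0,0,-4,0,0,0,0],[0,0,-4,0,0,0,0],[0,0,-2,0,0,0,0]]]'
python3 - <<'E'
from plant import robot
import cv2,numpy as np
for n in("side","top"):
    c=robot.read_camera(n); np.savez(n+"4.npz",**c)
E
python3 d.py .5 -.3 .25 -81.7
```

```text
t: 21.7
tool_pos: [0.5101, -0.3052, 0.0681]
orientation: [2.058, 2.373, 0.0]
force: [-0.8, -0.4, -0.3]
opening: 0.037
t: 22.2
tool_pos: [0.5088, -0.3044, 0.0767]
orientation: [-2.056, -2.372, 0.0]
force: [-0.3, -0.5, -0.8]
opening: 0.0463
t: 22.7
tool_pos: [0.5111, -0.306, 0.2538]
orientation: [2.053, 2.369, 0.001]
force: [1.2, -0.9, 0.5]
opening: 0.0464
t 22.8 pos [ 51.17 -30.64  25.37] q [-35.84   5.73  83.5    0.    90.28 -44.  ] F [-0.35  0.4   0.02] op 46.52688213151389
shift cm [ 0.8  -1.07  0.36] turn deg [ 0.35  0.33 -0.14]
```

The tray is released (force about 0, fingers clear). Now I plan the toggle approach. Tool y runs along −mill y, the tool leans 45°, the fingers are shut, and it comes in on the −y side of the lever and then pushes to +y.

```bash
cat > tog.py <<'E'
import sys; from d import *
# args: mill x,y,z(mm) of TCP, pitch
psi=64.1; tip=np.array([.534,.043])
Z=Ro.from_euler('z',psi,degrees=True)
o=np.r_[tip,0]-Z.apply([-.134,0,0])
if __name__=="__main__":
    a=np.array(list(map(float,sys.argv[1:4])))/1000
    delta(o+Z.apply(a),Rt(psi-180,float(sys.argv[4])))
    s=robot.read_state(); print("mill mm",Z.inv().apply(s["tool_pos"]-o)*1000)
E
python3 - <<'E'
from h import *; from tog import Z,o
import numpy as np
for n,p,z in(("amber",(432,217),.125),("beaker",(434,352),.085),("bottle",(544,185),.15),("brush head",(427,290),.02),("brush end",(420,345),.02)):
    print(n,Z.inv().apply(atz("top",np.array(p)*.64-.2,z)-o)*1000, atz("top",np.array(p)*.64-.2,z))
c=np.load("top4.npz")["image"][160:240,260:360]; s=np.load("side4.npz")["image"][140:220,160:260]
cv2.imwrite("pics/placed.png",np.hstack([cv2.resize(x,(400,320),interpolation=2) for x in(c,s)]))
E
python3 tog.py -210 -45 165 45
```

```text
amber [-239.39 -223.27  125.  ] [ 0.69 -0.15  0.12]
beaker [-370.71   28.84   85.  ] [ 0.4  -0.16  0.08]
bottle [-422.09 -385.05  150.  ] [ 0.75 -0.38  0.15]
brush head [-293.03  -96.43   20.  ] [ 0.55 -0.14  0.02]
brush end [-334.43   21.     20.  ] [ 0.43 -0.13  0.02]
t 22.8 pos [ 51.17 -30.64  25.37] q [-35.84   5.73  83.5    0.    90.28 -44.  ] F [-0.35  0.4   0.02] op 46.52688213151389
shift cm [25.5   6.58  8.76] turn deg [-12.96  43.86  32.45]
mill mm [-458.04 -132.57  253.69]
```

View pics/placed.png

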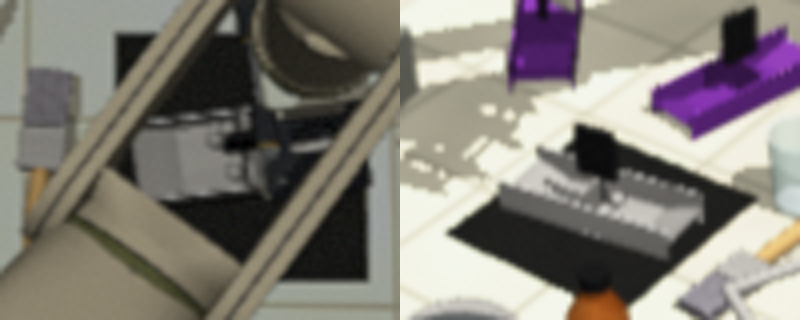

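The tray stands level on the mat near its old spot, and the small balls are visible in their bay. Moving on to the toggle.

```bash
python3 tog.py -250 -45 254 0
python3 -m inch '[[[0,0,0,0,0,5,1],[0,0,0,0,0,8,1],[0,0,0,0,0,8,1],[0,0,0,0,0,8,1],[0,0,0,0,0,5.2,1]]]' 30
python3 tog.py -250 -45 254 0
```

```text
t 22.8 pos [ 51.17 -30.64  25.37] q [-35.84   5.73  83.5    0.    90.28 -44.  ] F [-0.35  0.4   0.02] op 46.52688213151389
shift cm [22.14  4.4  -0.13] turn deg [ 0.44  0.22 34.06]
mill mm [-458.04 -132.57  253.69]
t: 23.3
tool_pos: [0.5093, -0.3047, 0.2464]
orientation: [-2.668, -1.655, 0.001]
force: [0.4, 0.1, -0.2]
opening: 0.0106
t 23.3 pos [ 50.93 -30.47  24.64] q [-35.84   6.01  83.96   0.    90.16  -9.48] F [ 0.37  0.12 -0.22] op 10.63681255593195
shift cm [20.69 -8.63 -0.73] turn deg [-0.13 -0.02 -0.46]
mill mm [-457.59 -129.64  246.42]
```

```bash
python3 -m inch '[[[2,-0.85,-0.1,0,0,0,1],[4,-1.7,-0.2,0,0,0,1],[4.2,-1.75,-0.2,0,0,0,1],[4.2,-1.75,-0.2,0,0,0,1],[4.2,-1.75,0,0,0,-0.4,1]]]' 30
python3 -m inch '[[[2,-0.85,0,0,4,0,1],[0,0,0,0,6,0,1],[0,0,0,0,6,0,1],[0,0,0,0,6,0,1],[0,0,0,0,6,0,1]]]'
python3 -m inch '[[[0,0,0,0,6,0,1],[0,0,0,0,6,0,1],[0,0,0,0,5,0,1],[0,0,0,0,0,0,1],[0,0,0,0,0,0,1]]]'
python3 tog.py -210 -45 165 45
```

```text
t: 23.8
tool_pos: [0.5208, -0.102, 0.254]
orientation: [-2.659, -1.672, 0.001]
force: [0.2, 0.7, 0.2]
opening: 0.0004
t: 24.3
tool_pos: [0.5223, -0.0818, 0.2546]
orientation: [-2.385, -1.501, -0.6]
force: [0.4, 0.4, -0.3]
opening: 0.0006
t: 24.8
tool_pos: [0.522, -0.0822, 0.2538]
orientation: [-2.183, -1.37, -0.9]
force: [-0.5, 0.5, 0.1]
opening: 0.0004
t 24.8 pos [52.2  -8.22 25.38] q [-44.06  -2.3  103.26  42.22  94.88 -20.66] F [-0.51  0.55  0.1 ] op 0.40319054021061346
shift cm [-3.3   0.14  9.25] turn deg [-0.23  0.09  0.03]
mill mm [-251.91  -43.91  253.83]
```

```bash
python3 -m inch '[[[-0.4,0,1.2,0,0,0,1],[-0.8,0.1,2.4,0,0,0,1],[-0.9,0,2.4,0,0,0,1],[-0.8,0,2.2,0,0,0,1],[-0.4,0,1,0,0,0,1]]]' 30
python3 -m inch '[[[0,0,1,0,0,0,1],[0,0,1.5,0,0,0,1],[0,0,2,0,0,0,1],[0,0,1,0,0,0,1],[0,0,0.5,0,0,0,1]]]'
python3 tog.py -125 -45 80 45
python3 - <<'E'
from plant import robot
import cv2,numpy as np
for n in("side","top"):
    c=robot.read_camera(n); np.savez(n+"5.npz",**c)
c=np.load("top5.npz")["image"][140:230,180:290]; s=np.load("side5.npz")["image"][120:260,220:350]
cv2.imwrite("pics/tog.png",np.hstack([cv2.resize(c,(400,400),interpolation=2),cv2.resize(s,(400,400),interpolation=2)]))
E
```

```text
t: 25.3
tool_pos: [0.5409, -0.0425, 0.1646]
orientation: [-2.18, -1.375, -0.9]
force: [0.5, 0.4, -0.2]
opening: 0.0003
t: 25.8
tool_pos: [0.5598, -0.0057, 0.1237]
orientation: [-2.181, -1.373, -0.903]
force: [-0.9, 0.5, 1.0]
opening: 0.0007
t 25.8 pos [55.98 -0.57 12.37] q [-34.78   5.22 110.43  45.48  78.23 -24.61] F [-0.91  0.46  0.99] op 0.7160993973979863
shift cm [-0.15  0.08  6.03] turn deg [-0.24  0.    0.2 ]
mill mm [-166.53  -44.49  123.69]
```

View pics/tog.png

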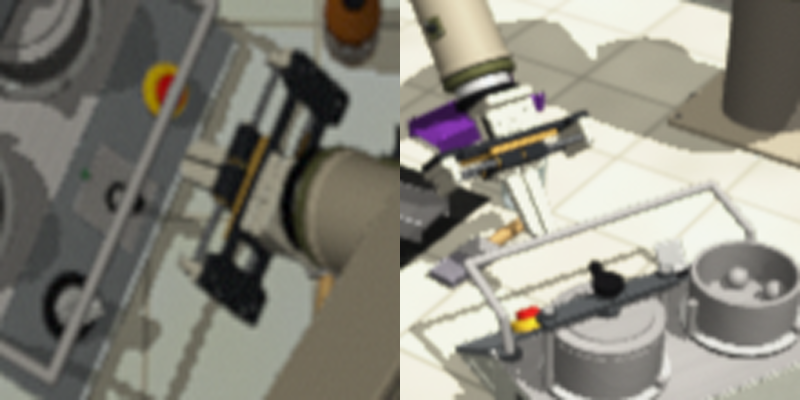

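The top crop shows the shut fingertips at (185,160), in front of the console between the stop (165,90) and the toggle (120–145,197). I advance under the rail.

```bash
python3 -m inch '[[[-0.1,0,1.5,0,0,0,1],[0,0,1.5,0,0,0,1],[0,0,1.2,0,0,0,1],[0,0,0.8,0,0,0,1],[0,0,0.4,0,0,0,1]]]' 30
python3 -m inch '[[[0,0,0.5,0,0,0,1],[0,0,0,0,0,0,1]]]'
python3 tog.py -125 -20 80 45
```

```text
t: 26.4
tool_pos: [0.5756, 0.0283, 0.0842]
orientation: [-2.18, -1.372, -0.902]
force: [0.1, 0.1, -0.1]
opening: 0.0004
t: 26.6
tool_pos: [0.5774, 0.0307, 0.0814]
orientation: [-2.181, -1.373, -0.903]
force: [0.2, -0.2, -0.6]
opening: 0.0007
t 26.6 pos [57.74  3.07  8.14] q [-30.23   9.29 111.23  47.84  71.95 -25.39] F [ 0.16 -0.2  -0.62] op 0.6623736586131269
shift cm [-0.01 -2.44  0.18] turn deg [-0.22 -0.    0.18]
mill mm [-126.06  -44.42   81.36]
```

```bash
python3 -m inch '[[[0,-0.5,0,0,0,0,1],[0,-0.6,0,0,0,0,1],[0,-0.4,0,0,0,0,1],[0,0,0,0,0,0,1],[0,0,0,0,0,0,1]]]' 30
python3 -m inch '[[[0,-0.4,0,0,0,0,1],[0,0,0,0,0,0,1],[0,0,0,0,0,0,1]]]'
python3 -m inch '[[[0,-0.4,0,0,0,0,1],[0,0,0,0,0,0,1],[0,0,0,0,0,0,1]]]'
python3 -m inch '[[[0,-0.4,0,0,0,0,1],[0,0,0,0,0,0,1],[0,0,0,0,0,0,1]]]'
python3 tog.py -125 0 80 45
```

```text
t: 27.1
tool_pos: [0.564, 0.0367, 0.0819]
orientation: [-2.182, -1.373, -0.904]
force: [-0.3, -0.2, 0.8]
opening: 0.0003
t: 27.4
tool_pos: [0.5603, 0.0386, 0.0817]
orientation: [-2.181, -1.373, -0.904]
force: [-0.1, 0.5, 0.3]
opening: 0.0006
t: 27.7
tool_pos: [0.5567, 0.0403, 0.0817]
orientation: [-2.181, -1.373, -0.904]
force: [-0.2, 0.2, -0.4]
opening: 0.0003
t: 28.0
tool_pos: [0.5532, 0.042, 0.0818]
orientation: [-2.182, -1.373, -0.904]
force: [1.4, -1.0, 0.4]
opening: 0.0006
t 28.0 pos [55.32  4.2   8.18] q [-30.52   5.36 115.52  47.85  71.85 -25.87] F [ 1.38 -1.01  0.35] op 0.6095539908012666
shift cm [-0.01 -1.77  0.24] turn deg [-0.16  0.    0.19]
mill mm [-126.54  -17.74   81.78]
```

```bash
for i in 1; do python3 -m inch '[[[0,-0.4,0,0,0,0,1],[0,0,0,0,0,0,1],[0,0,0,0,0,0,1]]]' 30
python3 -m inch '[[[0,-0.4,0,0,0,0,1],[0,0,0,0,0,0,1],[0,0,0,0,0,0,1]]]'
python3 -m inch '[[[0,-0.3,0,0,0,0,1],[0,0,0,0,0,0,1],[0,0,0,0,0,0,1]]]'
python3 -m inch '[[[0,-0.2,0,0,0,0,1],[0,0,0,0,0,0,1],[0,0,0,0,0,0,1]]]'; done
python3 tog.py -125 0 80 45
```

```text
t: 28.3
tool_pos: [0.5497, 0.0436, 0.0819]
orientation: [-2.182, -1.373, -0.904]
force: [2.4, -1.7, 0.7]
opening: 0.0003
t: 28.6
tool_pos: [0.546, 0.0455, 0.0818]
orientation: [-2.182, -1.373, -0.904]
force: [3.0, -1.5, -0.4]
opening: 0.0005
t: 28.9
tool_pos: [0.5434, 0.0467, 0.0818]
orientation: [-2.182, -1.373, -0.904]
force: [3.5, -1.2, 0.4]
opening: 0.0004
t: 29.2
tool_pos: [0.5416, 0.0476, 0.0818]
orientation: [-2.182, -1.373, -0.904]
force: [3.6, -0.8, -0.2]
opening: 0.0007
t 29.2 pos [54.16  4.76  8.18] q [-30.66   3.45 117.55  47.84  71.85 -26.05] F [ 3.59 -0.78 -0.16] op 0.7364758332955069
shift cm [-0.01 -0.48  0.24] turn deg [-0.17  0.    0.19]
mill mm [-126.57   -4.79   81.8 ]
```

```bash
python3 -m inch '[[[0,-0.2,0,0,0,0,1],[0,0,0,0,0,0,1],[0,0,0,0,0,0,1]]]' 30
python3 -m inch '[[[0,-0.2,0,0,0,0,1],[0,0,0,0,0,0,1],[0,0,0,0,0,0,1]]]'
python3 -m inch '[[[0,-0.2,0,0,0,0,1],[0,0,0,0,0,0,1],[0,0,0,0,0,0,1]]]'
python3 tog.py -125 0 80 45
```

```text
t: 29.5
tool_pos: [0.5397, 0.0485, 0.0818]
orientation: [-2.182, -1.373, -0.904]
force: [3.7, -0.8, -0.8]
opening: 0.0003
t: 29.8
tool_pos: [0.5385, 0.0489, 0.082]
orientation: [-2.183, -1.373, -0.905]
force: [6.3, -2.6, -0.1]
opening: 0.0003
t: 30.1
tool_pos: [0.5378, 0.0489, 0.0825]
orientation: [-2.185, -1.373, -0.907]
force: [10.2, -4.2, -2.3]
opening: 0.0005
t 30.1 pos [53.78  4.89  8.25] q [-30.75   2.52 118.41  47.87  71.73 -26.12] F [10.21 -4.18 -2.32] op 0.5007344767927651
shift cm [-0.03 -0.08  0.32] turn deg [0.07 0.03 0.23]
mill mm [-127.01   -0.84   82.47]
```

The force jumped to about 11 N with motion stalled, so the lever is at its stop (travel about 17 mm from contact). I hold 1.5 s, checking with a picture, then ease back.

```bash
python3 -m inch '[[[0,0,0,0,0,0,1],[0,0,0,0,0,0,1],[0,0,0,0,0,0,1],[0,0,0,0,0,0,1],[0,0,0,0,0,0,1]]]' 30
python3 -m inch '[[[0,0,0,0,0,0,1],[0,0,0,0,0,0,1],[0,0,0,0,0,0,1],[0,0,0,0,0,0,1],[0,0,0,0,0,0,1]]]'
python3 -m inch '[[[0,0,0,0,0,0,1],[0,0,0,0,0,0,1],[0,0,0,0,0,0,1],[0,0,0,0,0,0,1],[0,0,0,0,0,0,1]]]'
python3 - <<'E'
from plant import robot
import cv2,numpy as np
for n in("side","top"):
    c=robot.read_camera(n); np.savez(n+"6.npz",**c)
c=np.load("top6.npz")["image"][150:220,180:260]; s=np.load("side6.npz")["image"][170:240,240:320]
cv2.imwrite("pics/held.png",np.hstack([cv2.resize(c,(400,350),interpolation=2),cv2.resize(s,(400,350),interpolation=2)]))
E
```

```text
t: 30.6
tool_pos: [0.5379, 0.0489, 0.0825]
orientation: [-2.185, -1.373, -0.907]
force: [10.1, -4.2, -1.2]
opening: 0.0003
t: 31.1
tool_pos: [0.5378, 0.0489, 0.0825]
orientation: [-2.185, -1.373, -0.907]
force: [10.0, -4.1, -2.3]
opening: 0.0003
t: 31.6
tool_pos: [0.5379, 0.0489, 0.0825]
orientation: [-2.185, -1.373, -0.907]
force: [10.1, -3.9, -2.4]
opening: 0.0003
```

View pics/held.png

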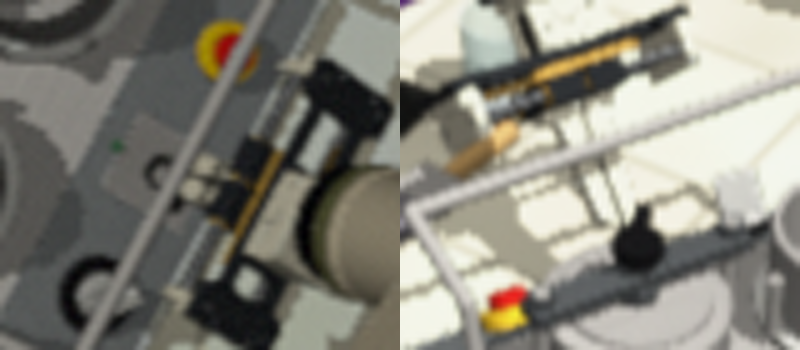

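The held picture shows the lever tip at (641,213) in the side crop. It has shifted about 5 px to +y relative to the star knob, which matches a full throw. Stop and knob look unchanged. Now I ease back, retreat and check.

```bash
python3 -m inch '[[[0,0.3,0,0,0,0,1],[0,0.3,0,0,0,0,1],[0,0.3,0,0,0,0,1],[0,0.3,0,0,0,0,1],[0,0.3,0,0,0,0,1]]]' 30
python3 -m inch '[[[0,0.4,0,0,0,0,1],[0,0.4,0,0,0,0,1],[0,0.5,0,0,0,0,1],[0,0.7,0,0,0,0,1],[0,0.7,0,0,0,0,1]]]'
python3 -m inch '[[[0,0.4,0,0,0,0,1],[0,0,-0.5,0,0,0,1],[0,0,-1.5,0,0,0,1],[0,0,-2.5,0,0,0,1],[0,0,-3,0,0,0,1]]]'
python3 -m inch '[[[0,0,-4,0,0,0,1],[0,0,-4,0,0,0,1],[0,0,-4,0,0,0,1],[0,0,-4,0,0,0,1],[0,0,-2,0,0,0,1]]]'
python3 tog.py -125 -45 80 45
python3 - <<'E'
from plant import robot
import numpy as np,cv2
from h import *
for n in("side","top"):
    c=robot.read_camera(n); np.savez(n+"7.npz",**c)
# toggle + stop/knob patch comparison with start; tray patch in side; bowl patch vs after pour
def cmp(n,a,b,x0,y0,w,h):
    A,B=[np.load(f)["image"][y0:y0+h,x0:x0+w].astype(np.float32).mean(2) for f in(a,b)]
    print(n,"mean|d| %.1f shift"%np.abs(A-B).mean(),np.round(cv2.phaseCorrelate(A,B)[0],2))
cmp("toggle/side","side.npz","side7.npz",272,202,24,24); cmp("toggle held/side","side.npz","side6.npz",272,202,24,24)
cmp("toggle/top","top.npz","top7.npz",203,172,24,24)
cmp("stop/top","top.npz","top7.npz",212,150,24,22)
cmp("knob/top","top.npz","top7.npz",188,195,24,24)
cmp("bowl/top","top3.npz","top7.npz",140,162,48,48)
cmp("tray/side","side4.npz","side7.npz",180,162,70,50)
E
```

```text
t: 32.2
tool_pos: [0.5494, 0.044, 0.0815]
orientation: [-2.181, -1.372, -0.903]
force: [1.3, -1.8, 1.2]
opening: 0.0007
t: 32.7
tool_pos: [0.5742, 0.032, 0.0815]
orientation: [-2.181, -1.372, -0.903]
force: [0.1, -0.1, -0.3]
opening: 0.0007
t: 33.2
tool_pos: [0.5533, -0.0177, 0.1354]
orientation: [-2.18, -1.372, -0.902]
force: [0.5, 0.2, 0.3]
opening: 0.0004
t: 33.7
tool_pos: [0.4987, -0.1352, 0.2657]
orientation: [-2.185, -1.375, -0.905]
force: [0.6, 0.2, 0.2]
opening: 0.0005
t 33.7 pos [ 49.87 -13.52  26.57] q [-49.93  -0.39 100.1   40.8   99.37 -24.39] F [0.61 0.22 0.17] op 0.5259070406326896
shift cm [-0.01 -0.13 26.19] turn deg [0.05 0.13 0.26]
mill mm [-309.72  -46.05  265.67]
toggle/side mean|d| 1.1 shift [ 0.02 -0.  ]
toggle held/side mean|d| 21.2 shift [0.9 0.1]
toggle/top mean|d| 2.6 shift [-0.13  0.01]
stop/top mean|d| 2.5 shift [ 0.1  -0.08]
knob/top mean|d| 2.4 shift [-0.   -0.04]
bowl/top mean|d| 1.2 shift [-0.   -0.02]
tray/side mean|d| 9.6 shift [-0.05  0.01]
```

```bash
python3 -c "
from plant import robot
print(robot.close_job())"
```

```text
the job is handed in; nothing more can be done
None
```

I handed the job in at about 34 s of the 72 s allowed, and every step was carried out. `close_job` gives no verdict, so what follows rests on my own checks.

**What I did**
- I picked the steel tray up by its handle, tipped the three large balls into the open bowl on the mill's left, and put the tray back on the mat.
- I then pushed the toggle to the left with the shut fingers, coming in under the rail, until it hit its stop at about 11 N. I held it there for about 1.5 s, let it spring back and withdrew.

**What the checks showed**
- **Large balls:** all three are visible in the bowl. The wrist load dropped from 6.2 N to about 4.3 N, which matches three large balls. The bowl looks the same in the last picture as it did after the pour.
- **Tray:** the fingers opened with almost no force left on the tool, and the picture shows the tray level near its old spot. In the final comparison it had not shifted. Its brightness did change (9.6), probably from the arm's shadow; I did not look into it further.
- **Small balls:** some are visible in their bay, but I did not count all four after placing the tray. The weight drop suggests none fell out.
- **Toggle, stop and knob:** the toggle is back at its starting picture, within about 0.1 px. The stop and knob also match theirs.
- **Bottles, beaker, jar, lid and brush:** I did not measure these again at the end. No unexpected contact force showed up during the moves.

**Where measurements disagreed:** estimates of the bowl centre differed by about 1 cm between the overall mill fit and the direct sightings. I aimed at (0.520, 0.217), close to the sightings, and all three balls landed inside.

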